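# Refit the pump throat guard so its tongue closes the interlock switch

## Task

The filler's hopper is off for cleaning and its pump throat lies open; the machine will only turn for rinsing with the throat guard on. Pick up the round guard by its black handle, set it squarely over the throat with its flat steel tongue straight in the slot of the yellow interlock switch, and lower it gently (do not drop it or ram the tongue into the switch) until the tongue is fully home and all four feet stand flat on the deck, then let go. Leave the bowl, the filling tube and the spanner where they are.

Things in the scene. Friction and masses are not known exactly. Their poses are not given: they have to be found in the camera images.
- filler: fixed floor-standing stainless vacuum filler; its flat deck (510 x 840 mm) lies 40 mm above the robot's bench, and a slanting white control panel faces +x. Origin: centre of the round pump throat (140 mm opening, 35 mm deep), at the level of the deck's top; z up, x towards the interlock switch. When the guard is home its origin and axes coincide with these. Two steel hinge lugs, 42 mm across and 45 mm high, stand at x 215, y +-150 mm
- switch: the interlock switch on the deck, fixed to the filler: yellow head with the slot, black body with grey cover, 118 mm long in all; origin: slot centre, at the level of the deck; axes as the filler's
- slot (a point): centre of the mouth of the interlock switch's slot, on the top face of its yellow head (44 x 52 mm, top 47 mm above the deck), 130 mm along +x of the throat's centre; axes as the filler's. The slot goes straight down 39 mm, is 10 mm wide along x and 30 mm along y, and its mouth is bevelled 4 mm all round. The black switch body, 40 mm high, reaches from the head to 96 mm beyond the slot along +x
- plunger (a joint): white plunger inside the slot, pressed down by the tongue: 0 m free (its top 27 mm below the slot's mouth), 0.008 with the tongue fully home; weak return spring, 0.6 to 1.2 N
- guard: loose round stainless throat guard, about 0.6 kg: a drum 200 mm across with a bar grid on top (grid and strap top 64 mm above the soles), four small white feet, a black bridge handle and, on a bracket at its +x side, a flat steel tongue hanging down. Origin: drum centre at the level of the soles; z up, x towards the tongue, y along the handle. It starts standing on the deck
- handle (a point): middle of the guard handle's grip bar, 110 mm above the soles over the drum's centre; bar along the guard's y, 128 mm long (96 mm free between its posts), 14 mm wide along the guard's x, 20 mm high, 36 mm of free room under it above the strap; axes as the guard's
- tongue_tip (a point): middle of the lower end of the tongue, 130 mm along the guard's x from its centre and 12 mm above the soles. The tongue is 5 mm thick along the guard's x and 24 mm wide along its y (the last 12 mm are 21 mm wide and taper to 3 mm thick) and hangs 48 mm below its bracket; with the guard home it is 35 mm deep in the slot; axes as the guard's
- bowl: loose stainless bowl on the deck, 150 mm across and 55 mm high; origin at the centre of its underside; bystander
- horn: loose stainless filling tube standing upright on its 80 mm flange on the deck, 150 mm high; origin at the centre of its underside; bystander
- spanner: loose steel spanner lying on the deck, 170 mm long; origin under its middle, x along it; bystander

How it is judged:
By the outcome, as a careful person would: the job done as asked, in the order asked, and still so for the second after the job is handed in, with the robot touching nothing.
It also fails if it takes over 45 s, if anything falls off the work surface, if the arm or the gripper's body presses on something with over 40 N, if the wrist force passes 120 N, or if a joint passes its speed limit or range.

## Robot

A 7-joint arm with a two-finger parallel gripper is mounted at the origin on the work surface. World frame = base frame: x ahead of the robot, y to its left, z up, the work surface at z = 0. Lengths are in m, angles in rad, forces in N, time in s.
With the tool pointing down it reaches from about 0.4 to 0.925 m from the base axis. Payload 5.6 kg.
Tool frame: the origin (TCP) lies between the finger pads; the fingertips stand 22 mm ahead of it and the grasp point (between the pads) lies 3 mm ahead of it; z points along the fingers, y is the line along which they close (so a half turn about z gives the same grasp; the last joint's range is limited). The gripper opens to 85 mm and grips with 20 to 120 N. Pads are 22 mm wide; open, the fingers measure 114 mm over their backs; the gripper's body (76 mm by 85 mm) begins 54 mm behind the grasp point. The pads swing forward as they close: fully open they stand 13 mm farther back than shut.
Start: joints at [-1.324, 0.468, -0.012, 1.603, 0.006, 1.071, -0.056], TCP at [0.186, 0.623, 0.253] pointing down, gripper open.
Joint ranges: [-2.53, 2.53], [-0.31, 2.02], [-1.57, 1.55], [0.28, 2.44], [-1.29, 4.43], [0.15, 1.84], [-2.92, 2.92]. Speed limits (rad/s): [2.57, 2.57, 3.14, 3.14, 3.14, 3.14, 3.14].

## Interface

Orientations are given as a rotation vector (axis times angle).
In Python, from cell import * gives the robot as it stands. The module is installed in compiled form; this text tells all that it offers.
- The arm moves only by the tool play_rows, never from a script. Its argument "rows" is one flat list of numbers, 5 for each row, row after row: the shift along the tool's x, y, z scaled (see below), then the turn about the tool's z scaled (see below), then the opening, from 0 (shut) to 1 (fully open). In form: [x, y, z, spin, claw, x, y, z, spin, claw, ...]. A call has 1 to 12 rows; each row is the pose to reach, as a shift and turn from the pose commanded when the call began, along the tool's axes at that moment, turning the shorter way round; what a row does not reach only later rows make up. The controller multiplies each number of a shift by 0.5 m and each number of a turn by pi rad. A row lasts 1/10 s, in which the tool goes at most 50 mm and 8.59 degrees, less where a joint would pass 70% of its speed; a pose out of reach is approached as far as the arm can. A call with a number of a shift or a turn outside -1 to 1 is refused whole. A call with a gripper value outside its range is refused whole. The fingers move at their own pace and stop on an object; the grip force is fixed at half the most. Time passes only in rows, so rows that repeat a pose let the fingers close. It gives the time, the measured TCP pose, the force, the opening and the grip force at its end, in the units of the state.
- sense(): the state, without advancing time (a new reading comes with each control period).
- snapshot(name): name is "scene" or "top" or "wrist"; returns the picture (400x640x3 uint8, blue, green, red); there is no depth.
- get_calibration(name): a dict with "intrinsics" (3x3 intrinsics, pixels), "R" (3x3) and "t" (3): a world point X has camera coordinates R X + t; the wrist camera has in their place "hand_eye" (4x4, takes a point from camera to tool coordinates, whose origin is the TCP and whose axes are the flange's). Camera axes: x right, y down, z forward; pixel columns grow to the right and rows downward; lengths in m; the calibration is good to about 2 mm. The wrist camera is an equidistant fisheye: a pixel r from the principal point sees the ray r / f radians off the axis. A picture is of the moment at which its call begins: read the wrist's pose just before it. get_calibration takes no time and is no camera call.
- close_job(): hands the job in; it is judged then, once.
The state is a dict: "t": time; "qpos": joint angles; "joint_velocities": joint speeds; "joint_efforts": joint torques, N m; "tool_pos": TCP position; "ee_rot": TCP orientation; "wrist_force": force on the tool from outside, world axes, zero at the start; "wrist_torque": the same for the moment, N m; "grip_width": finger opening in m; "finger_force": force on a finger pad.
Only numpy, scipy, OpenCV 4.12 (cv2) and the standard library are available. Lean on these libraries where they do the work, as an engineer would, in place of code of your own. Each camera call takes 0.05 s, during which the arm holds its last target. There are 200 camera calls.

## Working session

There is one attempt and no reset: what is moved stays moved. The work goes in short steps, Python scripts to look and compute and a tool call to move; the robot and the scene stay as the last step left them, time stands still between calls to the robot, and variables do not carry over. Pictures are saved under pics/ and viewed, at most 11 in all, crops included, and the job is handed in when it is done.

Besides the shell and the picture viewer there is one more tool, called after "Request:" as a command line: name --argument value ..., lists and objects as JSON in quotes. play_rows: Moves the arm, as the interface text tells. Its arguments: {"type":"object","properties":{"rows":{"type":"array","items":{"type":"number"}}},"required":["rows"]}

```bash
mkdir -p pics
python3 - <<'E'
from cell import *
import cv2,numpy as np
s=sense();print({k:np.round(s[k],4).tolist() for k in s})
for n in("scene","top","wrist"):
    cv2.imwrite(f"pics/{n}0.png",snapshot(n));c=get_calibration(n)
    print(n,{k:np.round(v,4).tolist() for k,v in c.items()})
a=[cv2.imread(f"pics/{n}0.png") for n in("scene","top")]
E
```

```text
{'t': 0.0, 'qpos': [-1.324, 0.4684, -0.0116, 1.6037, 0.006, 1.0714, -0.0563], 'joint_velocities': [0.0012, 0.0002, 0.0016, 0.0004, -0.0002, -0.0002, -0.0006], 'joint_efforts': [0.0002, -53.2379, 0.0217, -25.1311, 0.0114, 0.0076, 0.0], 'tool_pos': [0.1856, 0.6224, 0.2523], 'ee_rot': [-0.4537, -3.1085, 0.0029], 'wrist_force': [-0.1586, 0.265, -0.6339], 'wrist_torque': [-0.0153, -0.0557, -0.0215], 'finger_force': 0.0, 'grip_width': 0.0855}
scene {'intrinsics': [[380.8319, 0.0, 325.5165], [0.0, 380.8319, 200.5887], [0.0, 0.0, 1.0]], 'R': [[0.3266, 0.9451, 0.0088], [0.7122, -0.24, -0.6596], [-0.6213, 0.2217, -0.7515]], 't': [-0.2172, -0.3344, 1.4694]}
top {'intrinsics': [[449.3484, 0.0, 316.4739], [0.0, 449.3484, 191.1442], [0.0, 0.0, 1.0]], 'R': [[0.015, -0.9997, 0.0176], [-0.9943, -0.0168, -0.1049], [0.1051, -0.0159, -0.9943]], 't': [-0.0137, 0.6188, 1.1831]}
wrist {'intrinsics': [[309.7069, 0.0, 317.651], [0.0, 309.7069, 201.8249], [0.0, 0.0, 1.0]], 'hand_eye': [[0.0004, -0.9468, -0.3219, 0.0816], [1.0, 0.0005, -0.0001, 0.0011], [0.0002, -0.3219, 0.9468, -0.1207], [0.0, 0.0, 0.0, 1.0]]}
```

View pics/top0.png

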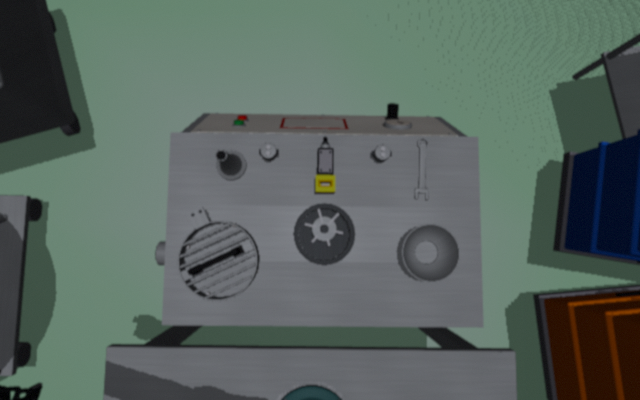

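View pics/scene0.png

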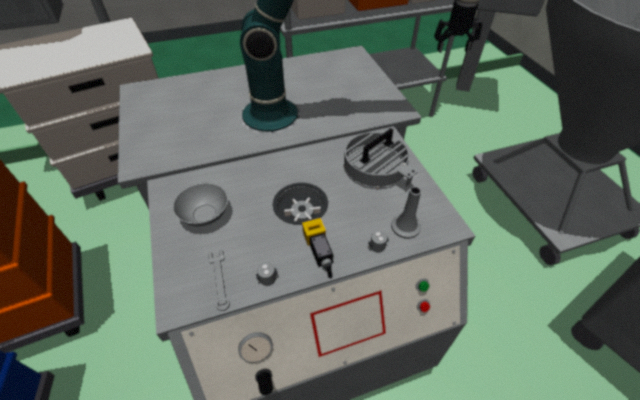

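View pics/wrist0.png

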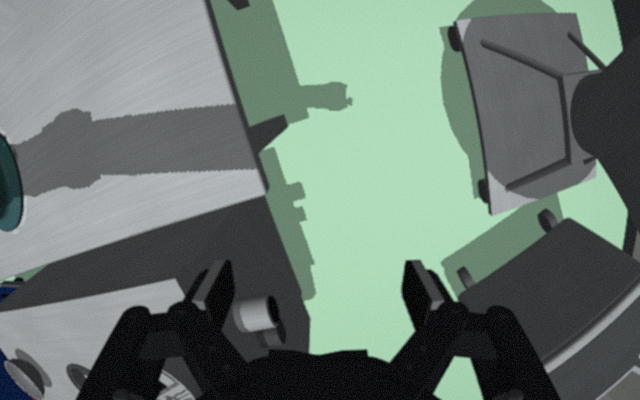

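Top view: guard about (218,260), with handle (190,272)–(242,248) and tongue near (203,213). Throat is about (324,234), yellow head (325,184), horn (231,165), bowl (428,252). In the scene view the handle is near (378,147) and the yellow head near (314,230). The wrist view shows no target yet.

```bash
cat > h.py <<'E'
from cell import *
import cv2,numpy as np
from scipy.spatial.transform import Rotation as Ro
def ray(n,uv,s=None):
    """origin, directions of pixels in world"""
    uv=np.atleast_2d(np.float64(uv));c=get_calibration(n);K=np.array(c["intrinsics"])
    p=(uv-K[:2,2])/K[0,0]
    if n!="wrist":
        R=np.array(c["R"]);t=np.array(c["t"])
        d=np.c_[p,np.ones(len(p))]@R; o=-R.T@t
    else:
        th=np.linalg.norm(p,axis=1)[:,None]
        d=np.c_[p*np.sinc(th/np.pi)/np.maximum(1,0) if 0 else p/np.maximum(th,1e-9)*np.sin(th),np.cos(th)]
        H=np.array(c["hand_eye"]);R=Ro.from_rotvec(s["ee_rot"]).as_matrix()
        d=d@(R@H[:3,:3]).T; o=R@H[:3,3]+np.array(s["tool_pos"])
    return o,d/np.linalg.norm(d,axis=1)[:,None]
def plane(n,uv,z,s=None):
    o,d=ray(n,uv,s); return o+d*((z-o[2])/d[:,2])[:,None]
def tri(r1,r2):
    A=[];b=[]
    (o1,d1),(o2,d2)=r1,r2
    M=[np.eye(3)-np.outer(d,d) for d in(d1[0],d2[0])]
    p=np.linalg.solve(M[0]+M[1],M[0]@o1+M[1]@o2)
    return p,np.linalg.norm(M[0]@(p-o1))+np.linalg.norm(M[1]@(p-o2))
def blob(m,box):
    x0,y0,x1,y1=box;k=np.zeros(m.shape,np.uint8);k[y0:y1,x0:x1]=m[y0:y1,x0:x1]
    n,l,st,ce=cv2.connectedComponentsWithStats(k.astype(np.uint8));i=1+np.argmax(st[1:,4])
    r=cv2.minAreaRect(np.argwhere(l==i)[:,::-1].astype(np.float32))
    return ce[i],st[i],r
E
python3 - <<'E'
from h import *
T=cv2.imread("pics/top0.png");S=cv2.imread("pics/scene0.png")
res={}
for n,I,hb,yb in(("top",T,(170,215,262,302),(300,165,350,205)),("scene",S,(340,125,412,172),(290,210,340,255))):
    g=I.max(2); hsv=cv2.cvtColor(I,cv2.COLOR_BGR2HSV)
    h=blob((g<38).astype(np.uint8),hb);y=blob(((hsv[...,1]>140)&(hsv[...,0]>15)&(hsv[...,0]<40)).astype(np.uint8),yb)
    print(n,h,y);res[n]=(h,y)
for i,nm in((0,"handle"),(1,"yellow")):
    print(nm,tri(ray("top",res["top"][i][0]),ray("scene",res["scene"][i][0])))
hb=cv2.boxPoints(res["top"][0][2]);print("handle box z.15",plane("top",hb,.15).round(3).tolist())
for nm,uv,z in(("slot",(325,184),.087),("throat",(324,234),.04),("deckcorners",[(171,133),(478,138),(482,325),(164,323)],.04),("lugs",[(268,151),(381,152)],.085)):
    print(nm,plane("top",uv,z).round(3).tolist())
a=cv2.resize(T[130:305,165:350],None,fx=4.3,fy=3.4,interpolation=2)
a=cv2.resize(T[140:305,165:350],None,fx=3.2,fy=3.2,interpolation=2);cv2.imwrite("pics/c1.png",a)
E
```

```text
top (array([214.59929078, 260.74822695]), array([189, 247,  54,  28, 282], dtype=int32), ((215.29637145996094, 260.57012939453125), (6.801816463470459, 57.316009521484375), 64.65382385253906)) (array([324.69604863, 183.11246201]), array([315, 174,  20,  19, 329], dtype=int32), ((324.5, 183.0), (18.0, 19.0), 90.0))
scene (array([376.72535211, 144.12676056]), array([361, 130,  32,  33, 284], dtype=int32), ((376.5306396484375, 145.74911499023438), (13.872414588928223, 41.82124710083008), 54.688785552978516)) (array([312.73441734, 228.38482385]), array([302, 218,  24,  27, 369], dtype=int32), ((313.9499816894531, 230.34999084472656), (23.400854110717773, 21.187259674072266), 71.56504821777344))
handle (array([0.4339266 , 0.24292728, 0.13261985]), np.float64(0.00024798873789762916))
yellow (array([ 0.63546841, -0.02529362,  0.07658007]), np.float64(0.0021166985898185896))
handle box z.15 [[0.413, 0.302, 0.15], [0.473, 0.181, 0.15], [0.458, 0.173, 0.15], [0.398, 0.294, 0.15]]
slot [[0.632, -0.025, 0.087]]
throat [[0.504, -0.025, 0.04]]
deckcorners [[0.77, 0.393, 0.04], [0.772, -0.444, 0.04], [0.272, -0.443, 0.04], [0.268, 0.387, 0.04]]
lugs [[0.717, 0.125, 0.085], [0.719, -0.17, 0.085]]
```

View pics/c1.png

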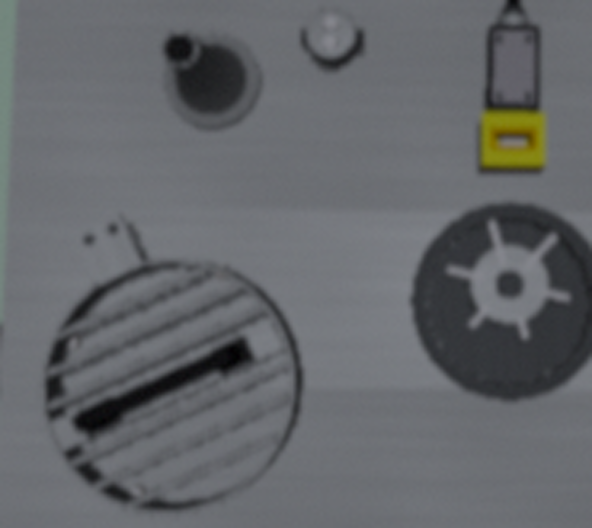

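The crop shows the guard turned about 26° with its tongue bracket toward the upper left, and the slot at about (325,183) in the full picture. I move above the handle and look again from there.

Request:
play_rows --rows '[-0.697,-0.59,-0.056,0.261,1,-0.697,-0.59,-0.056,0.261,1,-0.697,-0.59,-0.056,0.261,1,-0.697,-0.59,-0.056,0.261,1,-0.697,-0.59,-0.056,0.261,1,-0.697,-0.59,-0.056,0.261,1,-0.697,-0.59,-0.056,0.261,1,-0.697,-0.59,-0.056,0.261,1,-0.697,-0.59,-0.056,0.261,1,-0.697,-0.59,-0.056,0.261,1,-0.697,-0.59,-0.056,0.261,1,-0.697,-0.59,-0.056,0.261,1]'

```text
t: 1.35
tool_pos: [0.4346, 0.2417, 0.281]
ee_rot: [-1.653, -2.671, 0.0]
wrist_force: [-0.8, 1.2, 0.4]
grip_width: 0.0851
finger_force: 0.0
```

Run:
```python
from h import *
s=sense();print(s["t"],s["tool_pos"],s["ee_rot"],Ro.from_rotvec(s["ee_rot"]).as_matrix().round(4).tolist())
cv2.imwrite("pics/w1.png",snapshot("wrist"))
```

```text
1.35 [0.43458977 0.24174986 0.28102851] [-1.65270262e+00 -2.67080421e+00  2.56528125e-04] [[-0.4462, 0.8949, -0.0008], [0.8949, 0.4462, 0.0003], [0.0006, -0.0006, -1.0]]
```

View pics/w1.png

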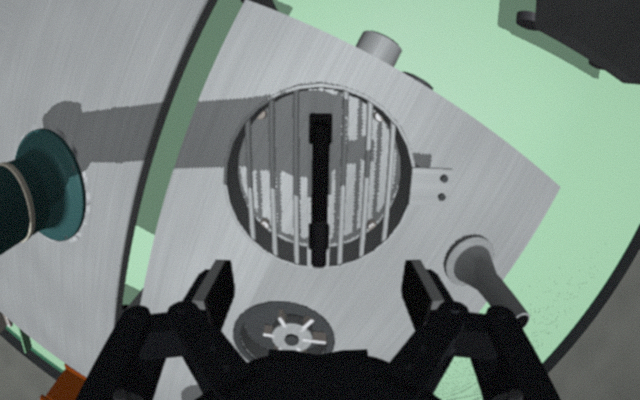

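The wrist view shows the handle from (321,114) to (319,265), nearly parallel to the fingers' plane. The tongue bracket is at about (443,187).

Run:
```python
from h import *
s=sense();I=cv2.imread("pics/w1.png");m=(I.max(2)<40).astype(np.uint8)
c,st,r=blob(m,(295,105,345,272));print(c,st,r)
m2=np.zeros_like(m);m2[105:272,295:345]=m[105:272,295:345]
rows=[130+i for i in range(15,95,8)]
# bar edges per row -> centre line on grip plane top z=.16
P=[]
for v in rows:
    u=np.nonzero(m2[v,300:340])[0]+300;P.append((u.mean(),v))
    w=plane("wrist",[(u.min()-.5,v),(u.max()+.5,v)],.16,s);print(v,len(u),np.linalg.norm(w[0]-w[1]).round(4),end=";")
W=plane("wrist",P,.16,s);d=np.polyfit(W[:,1],W[:,0],1);print("\nguard yaw",np.degrees(-np.arctan(d[0])))
e=plane("wrist",[(321,st[1]),(319,st[1]+st[3]-1)],.155,s);print("ends",e,np.linalg.norm(e[0]-e[1]),e.mean(0))
T=np.array([215.2,260.6])
for uv in((c[0],st[1]+st[3]/2),c): print("tri",tri(ray("top",[T]),ray("wrist",[uv],s)))
tr=plane("wrist",e*0+0,.1,s) if 0 else None
R=Ro.from_rotvec(s["ee_rot"]).as_matrix()
print("line in tool",((W-s["tool_pos"])@R).round(4)[:, :2].tolist(),"ends tool",((e-s["tool_pos"])@R).round(4).tolist())
```

```text
[319.43161343 184.70925471] [ 310  114   21  152 2442] ((320.0, 189.5), (151.0, 20.0), 90.0)
145 16 0.0125;153 15 0.0118;161 16 0.0127;169 15 0.012;177 15 0.0121;185 15 0.0122;193 15 0.0122;201 14 0.0115;209 13 0.0108;217 13 0.0109;
guard yaw 25.62872512727558
ends [[0.40592514 0.30839203 0.155     ]
 [0.46474829 0.18779987 0.155     ]] 0.13417389622176565 [0.43533671 0.24809595 0.155     ]
tri (array([0.4354754 , 0.24362   , 0.12573071]), np.float64(0.0032041877655583887))
tri (array([0.43474336, 0.2456744 , 0.11523416]), np.float64(0.0027794737307450896))
line in tool [[0.0476, 0.0039], [0.0412, 0.0035], [0.0348, 0.0039], [0.0283, 0.0035], [0.0217, 0.0035], [0.015, 0.0036], [0.0082, 0.0036], [0.0013, 0.0032], [-0.0057, 0.0028], [-0.0129, 0.0028]] ends tool [[0.0718, 0.0043, 0.126], [-0.0623, 0.0029, 0.1259]]
```

Request:
play_rows --rows '[0.01,0.007,0.08,0.005,1,0.01,0.007,0.16,0.005,1,0.01,0.007,0.16,0.005,1,0.01,0.007,0.16,0.005,1]'

```text
t: 1.8
tool_pos: [0.4357, 0.2476, 0.2014]
ee_rot: [-1.673, -2.659, 0.002]
wrist_force: [0.3, 0.2, 1.2]
grip_width: 0.0854
finger_force: 0.0
```

Run:
```python
from h import *
s=sense();I=snapshot("wrist");cv2.imwrite("pics/w2.png",I)
m=(I.max(2)<40).astype(np.uint8)
R=Ro.from_rotvec(s["ee_rot"]).as_matrix();print(s["t"],s["tool_pos"])
c,st,r=blob(m[:,:],(280,20,360,300));print(st,r)
m2=m.copy()
for v in range(60,260,20):
    u=np.nonzero(m[v,285:355])[0]+285
    if len(u): 
        w=plane("wrist",[(u.min()-.5,v),(u.max()+.5,v)],.16,s);t=(w-s["tool_pos"])@R;print(v,u.min(),u.max(),t.round(4)[:,:2].tolist())
J=I.copy();cv2.imwrite("pics/w2c.png",cv2.resize(J[0:300,180:580],(800,600)))
```

```text
1.8 [0.43569582 0.24764673 0.20138174]
[ 300  125   30  175 4083] ((314.5, 212.0), (174.0, 29.0), 90.0)
140 300 329 [[0.0619, -0.0079], [0.0619, 0.0078]]
160 301 329 [[0.0512, -0.0075], [0.0512, 0.0079]]
180 303 325 [[0.0401, -0.0066], [0.0401, 0.0058]]
200 303 324 [[0.0287, -0.0068], [0.0287, 0.0054]]
220 304 325 [[0.0168, -0.0064], [0.0168, 0.006]]
240 305 324 [[0.0043, -0.006], [0.0043, 0.0056]]
```

View pics/w2c.png

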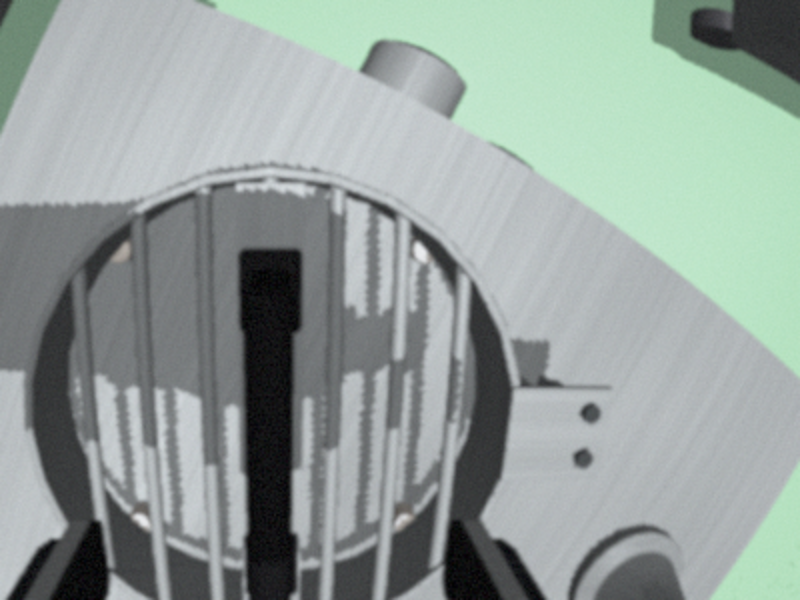

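The handle runs down the picture at full-image column ~315 (rows 125–299), centred between the fingers. The bracket bolts are at about (475,206) and (471,229).

Run:
```python
from h import *
s=sense();R=Ro.from_rotvec(s["ee_rot"]).as_matrix()
s1=dict(tool_pos=[.43459,.24175,.28103],ee_rot=[-1.6527,-2.6708,.00026])
for nm,a,b in(("far end",(320.5,113.5),(314.5,124.5)),("bolt",(444,178),(475,206)),("bolt2",(442,197),(471.5,229))):
    p,e=tri(ray("wrist",[a],s1),ray("wrist",[b],s));print(nm,p.round(4),e,((p-s["tool_pos"])@R).round(4))
```

```text
far end [0.4077 0.3062 0.0949] 0.0008186866259258783 [ 0.0651 -0.001   0.1077]
bolt [0.5448 0.3094 0.1162] 0.0004599138468268217 [0.0088 0.124  0.0865]
bolt2 [0.5554 0.2915 0.1138] 0.000844801854423869 [-0.012   0.1258  0.0889]
```

Request:
play_rows --rows '[0,0,0.05,0,1,0,0,0.096,0,1,0,0,0.096,0,1,0,0,0.096,0,1,0,0,0.096,0,0,0,0,0.096,0,0,0,0,0.096,0,0,0,0,0.096,0,0,0,0,0.096,0,0,0,0,0.096,0,0,0,0,0.096,0,0]'

```text
t: 2.95
tool_pos: [0.4358, 0.2464, 0.1536]
ee_rot: [-1.676, -2.656, 0.001]
wrist_force: [-2.9, -1.1, 5.7]
grip_width: 0.0132
finger_force: 59.9
```

Request:
play_rows --rows '[0,0,-0.02,0,0,0,0,-0.06,0,0,0,0,-0.12,0,0,0,0,-0.18,0,0,0,0,-0.18,0,0,0,0,-0.18,0,0]'

```text
t: 3.55
tool_pos: [0.436, 0.2464, 0.243]
ee_rot: [-1.676, -2.657, -0.0]
wrist_force: [-1.0, -0.4, -4.7]
grip_width: 0.0129
finger_force: 59.0
```

Run:
```python
from h import *
s=sense();R=Ro.from_rotvec(s["ee_rot"]).as_matrix();print(s["tool_pos"],R.round(4).tolist(),s["wrist_force"],s["wrist_torque"])
I=snapshot("wrist");cv2.imwrite("pics/w3.png",I)
J=snapshot("top");cv2.imwrite("pics/t3.png",J)
```

```text
[0.43596643 0.24644176 0.24298586] [[-0.4307, 0.9025, -0.0001], [0.9025, 0.4307, 0.0001], [0.0002, -0.0001, -1.0]] [-1.02725062 -0.38957847 -4.72746503] [ 0.00120132  0.11455957 -0.00077148]
```

View pics/w3.png

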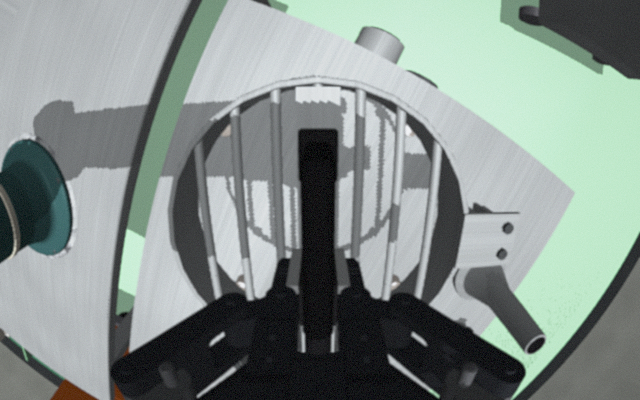

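The guard is held and lifted level in the wrist view, with its bracket bolts at (508,229) and (502,254). I carry it past the throat so the slot comes into clear view.

Request:
play_rows --rows '[-0.034,-0.009,0,0.007,0,-0.088,-0.022,0,0.018,0,-0.155,-0.039,0,0.032,0,-0.23,-0.058,0,0.048,0,-0.304,-0.077,0,0.063,0,-0.378,-0.096,0,0.079,0,-0.452,-0.115,0,0.094,0,-0.527,-0.133,0,0.11,0,-0.594,-0.15,0,0.124,0,-0.641,-0.162,0,0.133,0,-0.675,-0.171,0,0.1405,0,-0.675,-0.171,0,0.1405,0]'

```text
t: 4.85
tool_pos: [0.5039, -0.0981, 0.2426]
ee_rot: [2.223, 2.219, -0.004]
wrist_force: [0.1, -0.0, -5.6]
grip_width: 0.0133
finger_force: 59.0
```

Run:
```python
from h import *
s=sense();R=Ro.from_rotvec(s["ee_rot"]).as_matrix();print(s["t"],s["tool_pos"],R.round(4).tolist(),s["wrist_force"])
I=snapshot("wrist");cv2.imwrite("pics/w4.png",I)
hsv=cv2.cvtColor(I,cv2.COLOR_BGR2HSV);m=((hsv[...,1]>140)&(hsv[...,0]>15)&(hsv[...,0]<40)).astype(np.uint8)
print(blob(m,(0,0,640,400)))
cv2.imwrite("pics/w4c.png",cv2.resize(I[60:310,310:640],(792,600),interpolation=2))
```

```text
4.85 [ 0.50389876 -0.09809991  0.24256055] [[0.0016, 1.0, -0.0014], [1.0, -0.0016, -0.0019], [-0.0019, -0.0014, -1.0]] [ 0.14281511 -0.02488733 -5.5570673 ]
(array([453.58890637, 115.07081039]), array([ 423,   90,   58,   56, 2542], dtype=int32), ((450.83856201171875, 117.08366394042969), (56.82661819458008, 53.083927154541016), 3.5763344764709473))
```

View pics/w4c.png

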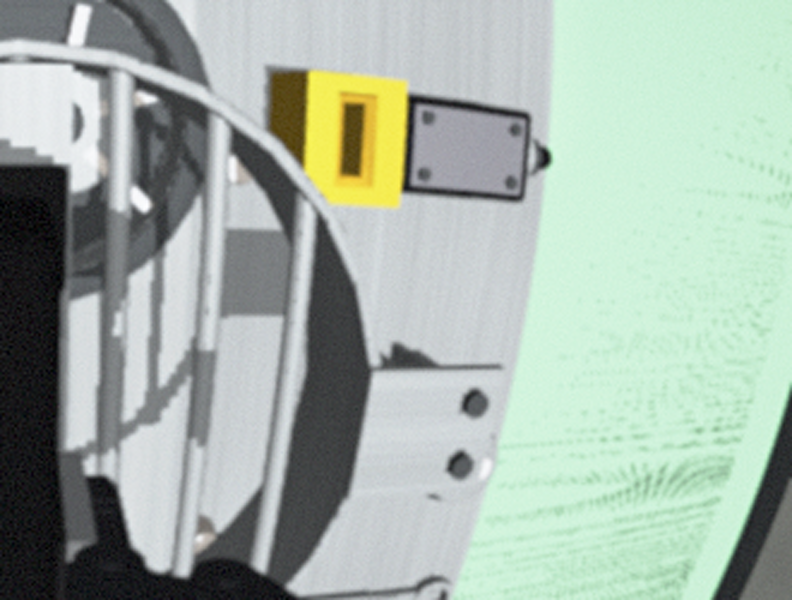

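The crop shows the slot mouth centred at full-image (458.3,117.9). The head's top face corners are at crop (308,70),(408,80),(401,208),(302,200), and the bolts are at crop (474,403) and (459,465).

Run:
```python
from h import *
s=sense();R=Ro.from_rotvec(s["ee_rot"]).as_matrix();p0=np.array(s["tool_pos"])
f=lambda q:np.array(q)/2.4+[310,60]
C=f([(308,70),(408,80),(401,208),(302,200)]);sl=f([(338,92),(378,95),(374,186),(334,184)])
for z in(.08,.087,.094):
    w=plane("wrist",C,z,s);q=plane("wrist",sl,z,s)
    print(z,"sides x,y",np.linalg.norm(w[0]-w[1]).round(4),np.linalg.norm(w[2]-w[3]).round(4),np.linalg.norm(w[1]-w[2]).round(4),np.linalg.norm(w[3]-w[0]).round(4),"ctr",w.mean(0).round(4),"slot",q.mean(0).round(4))
w=plane("wrist",C,.087,s);a=w[0]+w[1]-w[2]-w[3];b=w[1]+w[2]-w[0]-w[3]
print("yaw y-edge",np.degrees(np.arctan2(-a[0],a[1])),"x-edge",np.degrees(np.arctan2(b[1],b[0])))
print("tri top/wrist",tri(ray("top",[(325,183.3)]),ray("wrist",[sl.mean(0)],s)))
B=f([(474,403),(459,465)])
for zt in(.048,.053):
    o,d=ray("wrist",B,s);o=(o-p0)@R;d=d@R;P=o+d*((zt-o[2])/d[:,2])[:,None];print("bolts tool",zt,P.round(4).tolist(),P.mean(0).round(4))
```

```text
0.08 sides x,y 0.046 0.0466 0.0539 0.0524 ctr [ 0.6418 -0.023   0.08  ] slot [ 0.6415 -0.0229  0.08  ]
0.087 sides x,y 0.0449 0.0455 0.0526 0.0511 ctr [ 0.6384 -0.0227  0.087 ] slot [ 0.6382 -0.0227  0.087 ]
0.094 sides x,y 0.0437 0.0443 0.0513 0.0498 ctr [ 0.635  -0.0225  0.094 ] slot [ 0.6348 -0.0224  0.094 ]
yaw y-edge 0.7684942545891249 x-edge 0.0021291486034012807
tri top/wrist (array([ 0.6326514 , -0.02328564,  0.09787836]), np.float64(0.0021002122041724218))
bolts tool 0.048 [[0.0072, 0.1315, 0.048], [-0.0127, 0.1315, 0.048]] [-0.0027  0.1315  0.048 ]
bolts tool 0.053 [[0.005, 0.1354, 0.053], [-0.0155, 0.1353, 0.053]] [-0.0053  0.1354  0.053 ]
```

Request:
play_rows --rows '[0.03,0,0,0,0,0.09,0.002,0,-0.002,0,0.14,0.002,0.02,-0.002,0,0.154,0.002,0.06,-0.002,0,0.154,0.002,0.085,-0.002,0,0.154,0.002,0.088,-0.002,0,0.154,0.002,0.088,-0.002,0]'

```text
t: 5.6
tool_pos: [0.505, -0.0185, 0.1991]
ee_rot: [-2.211, -2.232, 0.002]
wrist_force: [0.6, 0.3, -5.3]
grip_width: 0.013
finger_force: 59.0
```

Run:
```python
from h import *
s=sense();R=Ro.from_rotvec(s["ee_rot"]).as_matrix();print(s["t"],s["tool_pos"],R.round(4).tolist(),s["wrist_force"])
I=snapshot("wrist");cv2.imwrite("pics/w5.png",I);T=snapshot("top");cv2.imwrite("pics/t5.png",T)
a=cv2.resize(I[150:350,400:600],(600,600),interpolation=2);b=cv2.resize(T[140:290,295:345],(200,600),interpolation=2)
cv2.imwrite("pics/c5.png",np.hstack([a,b]))
```

```text
5.6 [ 0.5050038  -0.01850571  0.19909071] [[-0.0093, 1.0, -0.0008], [1.0, 0.0093, -0.0007], [-0.0006, -0.0009, -1.0]] [ 0.63482608  0.31397149 -5.33092004]
```

View pics/c5.png

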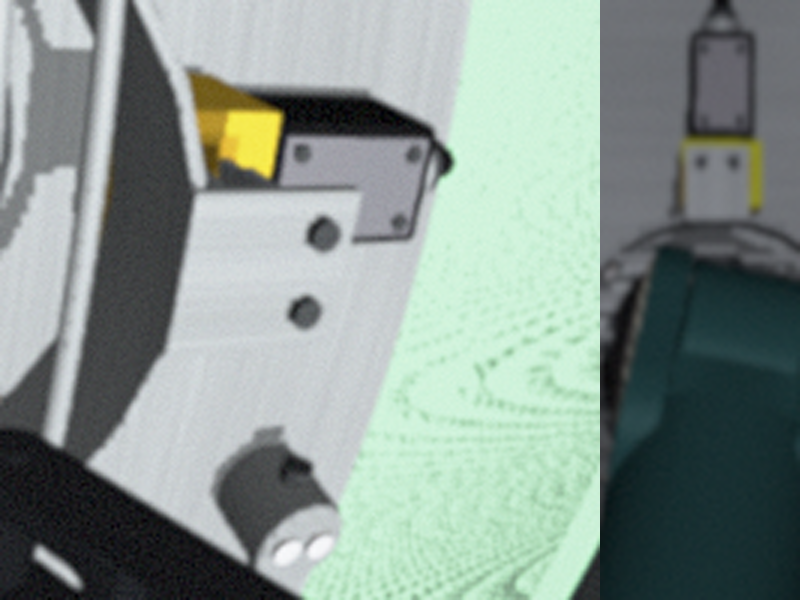

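Left (wrist): bracket and bolts at crop (322,234) and (304,312), with the head peeking out behind at (250,130). Right (top): the bracket covers the slot and sits slightly left of the yellow head. Bolts are at top pixels about (320.5,180) and (328.8,180).

Run:
```python
from h import *
s=sense();R=Ro.from_rotvec(s["ee_rot"]).as_matrix();p0=np.array(s["tool_pos"])
B=np.array([(322,234),(304,312)])/3+[400,150]
Tm=np.array([(320.5,180.),(328.75,180.)])
for i in(0,1):
    p,e=tri(ray("top",[Tm[1-i]]) if B[i][1]>1e9 else ray("top",[Tm[i]]),ray("wrist",[B[i]],s));print("tri bolt",p.round(4),e.round(4),((p-p0)@R).round(4))
for zt in(.042,.046,.05):
    o,d=ray("wrist",B,s);o=(o-p0)@R;d=d@R;P=o+d*((zt-o[2])/d[:,2])[:,None];print("wrist bolts tool",zt,P.round(4).tolist(), (P@R.T+p0).mean(0).round(4))
    print("  top bolts world",plane("top",Tm,p0[2]-zt).mean(0).round(4))
print("top slot",plane("top",(325.5,183.75),.087).round(4),"top yellow",plane("top",(324.8,183.1),.087).round(4))
# yellow now
T=cv2.imread("pics/t5.png");hsv=cv2.cvtColor(T,cv2.COLOR_BGR2HSV)
T0=cv2.imread("pics/top0.png");h0=cv2.cvtColor(T0,cv2.COLOR_BGR2HSV)
for h in(h0,hsv):
    m=((h[...,1]>120)&(h[...,0]>15)&(h[...,0]<40));print(np.nonzero(m[165:205,300:350].any(0))[0][[0,-1]]+300,np.nonzero(m[165:205,300:350].any(1))[0][[0,-1]]+165)
```

```text
tri bolt [ 0.6343 -0.0102  0.1548] 0.0026 [0.0073 0.1285 0.0453]
tri bolt [ 0.6349 -0.0303  0.1542] 0.0029 [-0.0128  0.129   0.0459]
wrist bolts tool 0.042 [[0.0099, 0.1268, 0.042], [-0.0095, 0.127, 0.042]] [ 0.6327 -0.0173  0.1581]
  top bolts world [ 0.6333 -0.0212  0.1579]
wrist bolts tool 0.046 [[0.0081, 0.1299, 0.046], [-0.0118, 0.1301, 0.046]] [ 0.6358 -0.0193  0.1541]
  top bolts world [ 0.6338 -0.0214  0.1539]
wrist bolts tool 0.05 [[0.0063, 0.1329, 0.05], [-0.0141, 0.1331, 0.05]] [ 0.6389 -0.0213  0.1501]
  top bolts world [ 0.6343 -0.0215  0.1499]
top slot [[ 0.6328 -0.026   0.087 ]] top yellow [[ 0.6345 -0.0242  0.087 ]]
[315 334] [174 192]
[317 334] [174 191]
```

Request:
play_rows --rows '[-0.006,0,0,0,0,-0.006,0,0.005,0,0,-0.006,0,0.012,0,0,-0.006,0,0.018,0,0,-0.006,0,0.024,0,0,-0.006,0,0.03,0,0,-0.006,0,0.035,0,0,-0.006,0,0.04,0,0,-0.006,0,0.04,0,0]'

```text
t: 6.6
tool_pos: [0.505, -0.0208, 0.1789]
ee_rot: [-2.21, -2.232, 0.001]
wrist_force: [-0.1, -0.1, -4.5]
grip_width: 0.0129
finger_force: 59.0
```

Run:
```python
from h import *
s=sense();R=Ro.from_rotvec(s["ee_rot"]).as_matrix();print(s["t"],s["tool_pos"],R.round(4).tolist(),s["wrist_force"],s["wrist_torque"])
I=snapshot("wrist");cv2.imwrite("pics/w6.png",I);T=snapshot("top");cv2.imwrite("pics/t6.png",T);S=snapshot("scene")
a=cv2.resize(I[150:350,400:600],(500,500),interpolation=2);b=cv2.resize(S[190:290,280:340],(300,500),interpolation=2)
cv2.imwrite("pics/c6.png",np.hstack([a,b]))
```

```text
6.6 [ 0.50501726 -0.02081247  0.17889502] [[-0.0101, 0.9999, -0.0007], [0.9999, 0.0101, -0.0001], [-0.0001, -0.0007, -1.0]] [-0.06879692 -0.12455546 -4.54471389] [-0.03237393  0.07422046  0.01298893]
```

View pics/c6.png

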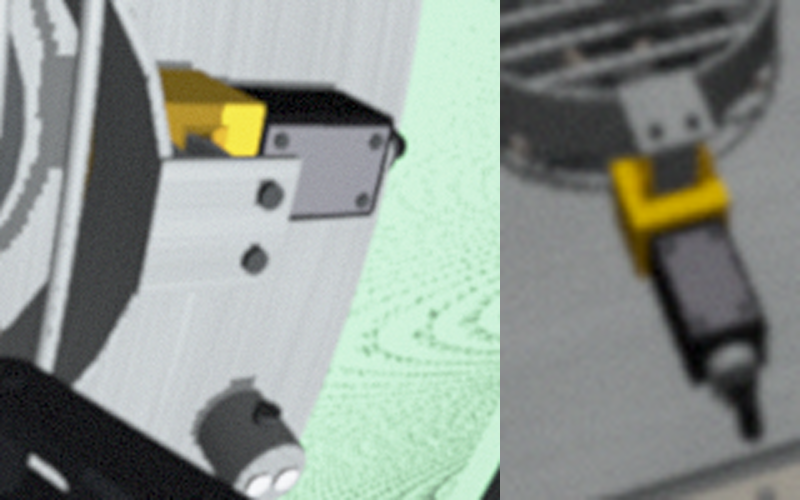

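The scene crop shows the tongue going into the slot about its middle, at crop (675,180), and there is no lateral force. I continue down slowly.

Request:
play_rows --rows '[0,0,0.006,0,0,0,0,0.012,0,0,0,0,0.018,0,0,0,0,0.024,0,0,0,0,0.03,0,0,0,0,0.036,0,0,0,0,0.04,0,0,0,0,0.04,0,0]'

```text
t: 7.55
tool_pos: [0.5052, -0.0209, 0.159]
ee_rot: [-2.21, -2.233, 0.0]
wrist_force: [-0.1, -0.3, -4.3]
grip_width: 0.0132
finger_force: 59.0
```

Request:
play_rows --rows '[0,0,0.002,0,0,0,0,0.004,0,0,0,0,0.006,0,0,0,0,0.008,0,0,0,0,0.009,0,0,0,0,0.009,0,0]'

```text
t: 8.15
tool_pos: [0.5053, -0.0208, 0.1547]
ee_rot: [2.21, 2.233, 0.0]
wrist_force: [-1.2, -0.6, -4.2]
grip_width: 0.013
finger_force: 59.1
```

Request:
play_rows --rows '[0,0,0.001,0,0,0,0,0.002,0,0,0,0,0.003,0,0,0,0,0.003,0,0]'

```text
t: 8.55
tool_pos: [0.5055, -0.0208, 0.1536]
ee_rot: [2.21, 2.233, 0.001]
wrist_force: [-0.8, -1.2, 0.5]
grip_width: 0.0128
finger_force: 59.8
```

Request:
play_rows --rows '[0,0,0.001,0,0,0,0,0.001,0,0]'

```text
t: 8.75
tool_pos: [0.5055, -0.0209, 0.1536]
ee_rot: [-2.21, -2.233, -0.001]
wrist_force: [-3.0, -0.3, 5.9]
grip_width: 0.0131
finger_force: 60.6
```

Request:
play_rows --rows '[0,0,-0.001,0,0,0,0,-0.001,0,0.3,0,0,-0.001,0,0.6,0,0,-0.001,0,1,0,0,-0.001,0,1,0,0,-0.001,0,1,0,0,-0.001,0,1,0,0,-0.001,0,1,0,0,-0.03,0,1,0,0,-0.1,0,1,0,0,-0.18,0,1,0,0,-0.2,0,1]'

```text
t: 9.95
tool_pos: [0.5075, -0.0213, 0.2576]
ee_rot: [2.208, 2.229, 0.01]
wrist_force: [1.0, -0.4, 0.1]
grip_width: 0.0853
finger_force: 0.0
```

Run:
```python
from h import *
s=sense();print(s["t"],s["tool_pos"],s["wrist_force"],s["grip_width"])
I=snapshot("wrist");cv2.imwrite("pics/w7.png",I);S=snapshot("scene");cv2.imwrite("pics/s7.png",S)
a=cv2.resize(I[50:350,200:560],(480,400));b=cv2.resize(S[150:290,230:340],(314,400),interpolation=2)
cv2.imwrite("pics/c7.png",np.hstack([a,b]))
m=(I.max(2)<40).astype(np.uint8)
for z in(.16,):
  P=[]
  for v in range(165,230,8):
    u=np.nonzero(m[v,295:345])[0]+295
    if len(u):P.append((u.mean(),v))
  W=plane("wrist",P,z,s);print("guard yaw",np.degrees(-np.arctan(np.polyfit(W[:,1],W[:,0],1)[0])),W.mean(0))
```

```text
9.95 [ 0.50750531 -0.02132627  0.25760797] [ 1.03088081 -0.43845456  0.08965308] 0.08525408473157625
guard yaw 0.24421992587513083 [ 0.50692021 -0.00854098  0.16      ]
```

View pics/c7.png

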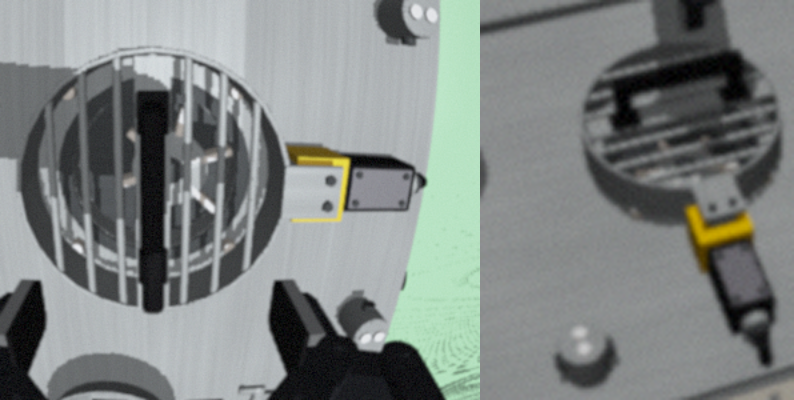

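The guard stands home: the bracket sits just over the yellow head, the drum is centred on the throat and square to the switch, and the gripper is clear.

```bash
python3 -c "
from cell import *
print(close_job())"
```

```text
the job is handed in; nothing more can be done
None
```

The guard is set over the throat with its tongue down in the interlock slot and its feet on the deck, going by the seating force, the final height and the pictures; I let go of it, left the bowl, filling tube and spanner alone, and handed the job in at about 10 s.

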